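# Pry open the medicine box and free the safety cap

### The job

The lid of the white medicine box on the kitchen island fits too snugly for fingers: slip the tip of the table knife under its front lip, lever it up, swing the lid right back, and lay the knife back on the counter. Then, with the taller bottle left standing in its place in the box, push its child-safety cap down, turn it anticlockwise until it comes free, and finish still holding the cap upright in the gripper a few centimetres straight above the open bottle. Leave the other things where they are.

Things in the scene. Friction and masses are not known exactly. Their poses are not given: they have to be found in the camera images.
- medbox: White steel medicine box, fixed, 150 (x) x 220 (y) x 100 mm high, 3 mm walls. Origin: centre of its underside. Own -x side: front; +x: hinge. A 30 mm tray on its 3 mm floor has two 51 mm square wells at y = -48 and +48 mm: tall bottle in one, low jar in the other (varies). A 10 mm deep bead on the front wall, top 90 mm above the counter, leaves a slot 10.5 mm high, 10 mm deep below the lid's lip.
- lid (a joint): Angle of the box's lid: 0 shut, grows as it opens, stop at 2.0 rad. Flat 3 mm sheet, 160 x 220 mm; the stiff hinge keeps it wherever it is left. About 3 N upwards at the lip lifts it. Its underside is 100.5 mm above the counter when shut. The knife, held level and carried in an arc about the hinge, swings it right back.
- lid_hinge (a point): Middle of the lid's hinge line, on the lid's underside, 100.5 mm above the counter at the box's back edge (75 mm behind the box's centre). The hinge line runs along the box's y.
- lid_lip (a point): Middle of the lid's front edge, on its underside, 160 mm from the hinge. The lip overhangs the front wall by 10 mm.
- knife: Table knife, 195 mm, 75 g, flat on the counter. Black handle 95 x 20 x 12 mm thick; steel blade 100 mm long, 18 wide, 2.5 thick, its mid-plane 6 mm above the handle's underside. Own x: handle to tip, z up. Origin: on the handle's underside, 25 mm behind the blade's root, near the centre of mass; grip here across the 20 mm width (60 N or more).
- knife_tip (a point): Tip of the blade, 125 mm ahead of the knife's origin, mid-thickness.
- bottle: Tablet bottle, loose in a well of the tray, about 0.18 kg: amber, square body 48 mm wide, 50 mm high, shoulder to 58 mm, round 33 mm neck, rim at 80 mm. The square body cannot turn in its well. Origin: centre of its underside, 3 mm above the counter; z up.
- cap: White push-and-turn cap, 50 mm across, 25 mm high. Origin: centre of underside, 64 mm above the bottle's origin when shut (top 92 mm above the counter, 8 mm below the box's rim). A spring (4 N, 10 N at the 6 mm bottom) holds inner lugs in notches. Kept pressed 5 to 6 mm it turns anticlockwise from above; turned 45 to 78 degrees (best 60) it lifts straight off. Unpressed it does not turn.
- jar: Bystander: low amber square jar, 48 mm wide, 51 mm high with its white lid, in the other well. Origin: centre of its underside.
- tumbler: Bystander: copper tumbler, 76 mm diameter, 100 mm high. Origin: centre of its underside.
- soap: Bystander: glass soap dispenser with steel pump, 72 mm diameter, 183 mm high. Origin: centre of its underside.
- carton: Bystander: small white medicine carton, 55 x 110 x 30 mm. Origin: centre of its underside.
Things that resemble listed ones, but are neither listed nor needed, are in the scene too. Of the things like the knife, leave any that is green; of the rest the smaller one is meant.

How it is judged:
On the way, in this order (a step that is already met when the one before it is completed fails the run):
1. the lid is levered up by the knife blade (value of joint lid above 0.12 rad and contact force between knife and lid_c0 above 0.3 N and contact force between the fingers and knife above 1 N), for 0.1 s.
2. the lid is swung right back (value of joint lid above 1.4 rad), for 0.1 s.
3. the cap is pressed down in the gripper, with the knife back on the counter (z of cap in the frame of bottle below 0.061 m and contact force between the fingers and cap above 1 N and height (world z) of knife below 0.02 m), for 0.1 s.
At the end, for the whole second after the job is handed in: Gripper holds the cap still, upright within 0.3 rad, underside 15 to 120 mm above the bottle's rim, axes within 40 mm, not touching the bottle; bottle upright in its well (raised under 7 mm); lid open beyond 1.4 rad; knife flat and still on the counter (contact force between the fingers and cap above 1 N and z of cap in the frame of bottle between 0.095 and 0.2 m and horizontal distance between cap and bottle below 0.04 m and angle between cap's own z axis and vertical below 0.3 rad and contact force between cap and bottle below 0.1 N and z of bottle in the frame of medbox below 0.01 m and angle between bottle's own z axis and vertical below 0.15 rad and value of joint lid above 1.4 rad and height (world z) of knife below 0.015 m and angle between knife's own z axis and vertical below 0.2 rad and linear speed of knife below 0.02 m/s and linear speed of cap below 0.03 m/s); the arm keeps its last pose, push and grip.
It fails at once if the jar, tumbler, soap dispenser or carton is moved more than 30 mm (distance of any of jar, tumbler, soap, carton from where it was at the start of the episode above 0.03 m).
It also fails if it takes over 59 s, if anything falls off the work surface, if the arm or the gripper's body presses on something with over 40 N, if the wrist force passes 120 N, or if a joint passes its speed limit or range.

### The arm

A 7-joint arm with a two-finger parallel gripper is mounted at the origin on the work surface. World frame = base frame: x ahead of the robot, y to its left, z up, the work surface at z = 0. Lengths are in m, angles in rad, forces in N, time in s.
With the tool pointing down it reaches from about 0.4 to 0.85 m from the base axis. Payload 10.4 kg.
Tool frame: the origin (TCP) lies at the very end of the fingers, on their centre line; the grasp point (between the pads) lies 19 mm behind it (grip_point_offset is the distance from the TCP to the grasp point, in m); z points along the fingers, y is the line along which they close (so a half turn about z gives the same grasp; the last joint's range is limited). The gripper opens to 87 mm and grips with 3 to 60 N. Pads are 19 mm wide; open, the fingers measure 117 mm over their backs; the gripper's body (75 mm by 190 mm) begins 51 mm behind the grasp point.
Start: joints at [-1.345, 0.332, -0.065, 1.46, 0.022, 1.35, -0.088], TCP at [0.154, 0.606, 0.223] pointing down, gripper open.
Joint ranges: [-2.6, 2.6], [-0.5, 2.12], [-1.47, 1.34], [0.16, 2.42], [-1.27, 4.41], [0.06, 2.06], [-2.6, 2.6]. Speed limits (rad/s): [2.22, 2.22, 2.79, 2.79, 3.14, 3.14, 3.14].

### API

Orientations are given as a unit quaternion [x, y, z, w].
In Python, from bench import * gives the robot as it stands.
- The arm moves only by the tool play_rows, never from a script. Its argument "increments" is text: rows parted by semicolons, each of 7 numbers parted by spaces: the turn, a rotation vector about the tool's x, y, z in rad, then the shift along the tool's x, y, z in m, then the opening, from 0 (shut) to 1 (fully open). A call has 1 to 8 rows; each row is the pose to reach, as a shift and turn from the pose commanded when the call began, along the tool's axes at that moment; what a row does not reach only later rows make up. A row lasts 1/10 s, in which the tool goes at most 50 mm and 8.59 degrees, less where a joint would pass 70% of its speed; a pose out of reach is approached as far as the arm can. A call with a gripper value outside its range is refused whole. The fingers move at their own pace and stop on an object; "grip_force" is the grip in N (left out, the last holds). Time passes only in rows, so rows that repeat a pose let the fingers close. It gives the time, the measured TCP pose, the force, the opening and the grip force at its end, in the units of the state.
- read_state(): the state, without advancing time (a new reading comes with each control period).
- camera(name): name is "side" or "top"; returns a dict with "color" (400x640x3 uint8, red, green, blue), "fx", "fy", "cx", "cy" (pixels), "k1" (the pictures are not rectified: a ray, as slopes to the right and down, at radius r is drawn at 1 + k1 r^2 times it, then the intrinsics apply), "camera_from_world" (4x4, takes a point from world to camera coordinates). Camera axes: x right, y down, z forward; pixel columns grow to the right and rows downward; lengths in m; the calibration is good to about 2 mm. A picture is of the moment at which its call begins. There is no depth.
- close_job(): hands the job in; it is judged then, once.
The state is a dict: "time": time; "joint_positions": joint angles; "joint_vel": joint speeds; "joint_torque": joint torques, N m; "ee_pos": TCP position; "eef_rot": TCP orientation; "ft_force": force on the tool from outside, world axes, zero at the start; "torque": the same for the moment, N m; "width": finger opening in m; "grip_force": force on a finger pad.
Only numpy, scipy, OpenCV 4.12 (cv2) and the standard library are available. Lean on these libraries where they do the work, as an engineer would, in place of code of your own. Each camera call takes 0.05 s, during which the arm holds its last target. There are 200 camera calls.

## Working session

There is one attempt and no reset: what is moved stays moved. The work goes in short steps, Python scripts to look and compute and a tool call to move; the robot and the scene stay as the last step left them, time stands still between calls to the robot, and variables do not carry over. Pictures are saved under pics/ and viewed, at most 10 in all, crops included, and the job is handed in when it is done.

Besides the shell and the picture viewer there is one more tool, called after "Call:" in YAML: its name, and indented under it one key for each argument. play_rows: Moves the arm, as the interface text tells. Its arguments: {"type":"object","properties":{"increments":{"type":"string"},"grip_force":{"type":"number"}},"required":["increments"]}

```bash
ls; mkdir -p pics; cat > h.py <<'E'
from bench import *
import numpy as np, cv2
from scipy.spatial.transform import Rotation as R
def K(c): return np.array([[c['fx'],0,c['cx']],[0,c['fy'],c['cy']],[0,0,1.]]), np.array([c['k1'],0,0,0,0.])
def ray(c,uv):
    k,d=K(c); p=cv2.undistortPoints(np.array(uv,float).reshape(-1,1,2),k,d).reshape(-1,2)
    T=np.array(c['camera_from_world']); r=np.c_[p,np.ones(len(p))]@T[:3,:3]; o=-T[:3,:3].T@T[:3,3]
    return o,r
def onplane(c,uv,z):
    o,r=ray(c,uv); return o+r*((z-o[2])/r[:,2])[:,None]
def proj(c,P):
    k,d=K(c);T=np.array(c['camera_from_world'])
    return cv2.projectPoints(np.array(P,float).reshape(-1,1,3),cv2.Rodrigues(T[:3,:3])[0],T[:3,3],k,d)[0].reshape(-1,2)
def save(name,im): cv2.imwrite('pics/'+name,im[:,:,::-1])
E
python3 - <<'E'
from h import *
import pickle
C={n:camera(n) for n in('top','side')}
pickle.dump(C,open('c0.pkl','wb'))
for n,c in C.items():
    save(n+'0.png',c['color']); print(n,c['fx'],c['cx'],c['cy'],c['k1'],np.round(c['camera_from_world'],3).tolist())
print(read_state())
E
```

```text
pics
top 452.0077176679128 315.5279262203668 196.5903930593231 -0.09656172332288278 [[0.028, -1.0, 0.008, 0.055], [-0.994, -0.029, -0.101, 0.586], [0.102, -0.005, -0.995, 1.475], [0.0, 0.0, 0.0, 1.0]]
side 378.1882434494791 319.56745545932824 202.54846284598662 -0.050156701725517186 [[0.977, -0.213, 0.017, -0.517], [-0.141, -0.701, -0.699, 0.209], [0.161, 0.681, -0.715, 0.95], [0.0, 0.0, 0.0, 1.0]]
{'time': 0.1, 'joint_positions': array([-1.34458348,  0.33283901, -0.06469645,  1.46085831,  0.02160104,
        1.34990234, -0.08852458]), 'joint_vel': array([-0.00065556, -0.00098436,  0.00069115, -0.00262797, -0.00072713,
        0.00080798, -0.00029575]), 'joint_torque': array([ 1.54425652e-03, -6.24545360e+01,  2.45161552e-02, -3.90712237e+01,
       -6.15367549e-02,  3.66909499e-02,  8.25737584e-05]), 'ee_pos': array([0.15382837, 0.60541276, 0.22181408]), 'eef_rot': array([ 1.24089945e-01,  9.92270757e-01, -6.53798691e-04, -5.10214004e-05]), 'ft_force': array([ 0.80312492,  0.14885809, -0.05003061]), 'torque': array([ 0.00292831, -0.01357613,  0.07557463]), 'grip_force': 0.0, 'width': 0.08684485149389624}
```

View pics/top0.png

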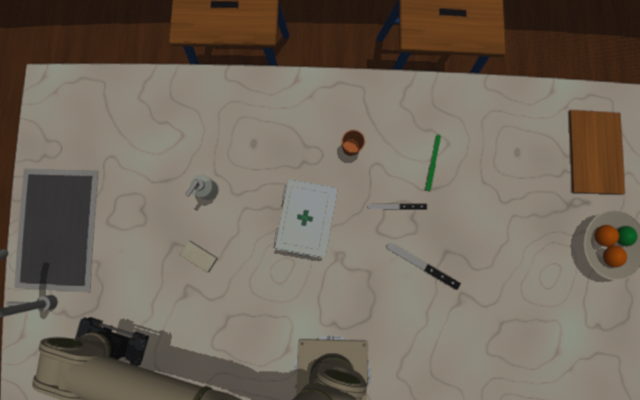

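View pics/side0.png

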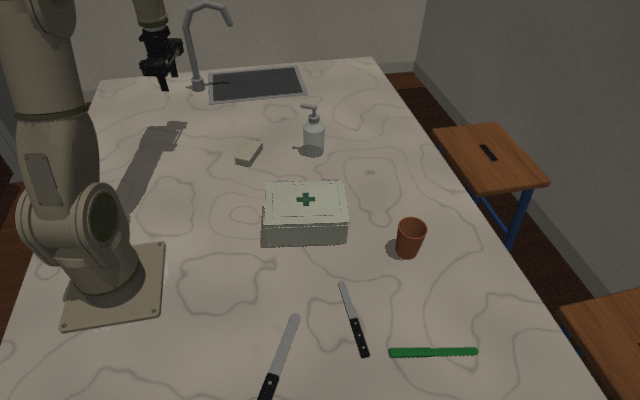

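```bash
python3 - <<'E'
from h import *
import pickle
C=pickle.load(open('c0.pkl','rb'))
t=C['top']['color'][165:295,265:465]; s=C['side']['color'][170:260,245:365]
a=cv2.resize(t,(800,520)[:2],interpolation=cv2.INTER_CUBIC)
save('crop1.png',a)
save('crop2.png',cv2.resize(s,(792,594),interpolation=cv2.INTER_CUBIC))
# knife: dark handle + blade
c=C['top']
g=cv2.cvtColor(c['color'],cv2.COLOR_RGB2HSV)
m=((g[:,:,2]<60)).astype(np.uint8); m[:190]=0;m[300:]=0;m[:,:365]=0;m[:,480:]=0
n,l,st,ce=cv2.connectedComponentsWithStats(m)
for i in range(1,n):
    if st[i,4]>30:
        pts=np.argwhere(l==i)[:,::-1].astype(np.float32); r=cv2.minAreaRect(pts); b=cv2.boxPoints(r)
        print(st[i],ce[i],r,np.round(onplane(c,b,.012),4).tolist())
E
```

```text
[400 204  26   5 124] [412.5 206. ] ((412.5, 206.0), (4.0, 25.0), 90.0) [[0.5695, -0.2148, 0.012], [0.5719, -0.3003, 0.012], [0.5583, -0.3003, 0.012], [0.5559, -0.2149, 0.012]]
[425 265  35  24 257] [442.13229572 276.80933852] ((441.93572998046875, 276.6092834472656), (37.51948928833008, 7.402493476867676), 30.465543746948242) [[0.349, -0.2981, 0.012], [0.3705, -0.3107, 0.012], [0.309, -0.4217, 0.012], [0.2876, -0.409, 0.012]]
```

View pics/crop1.png

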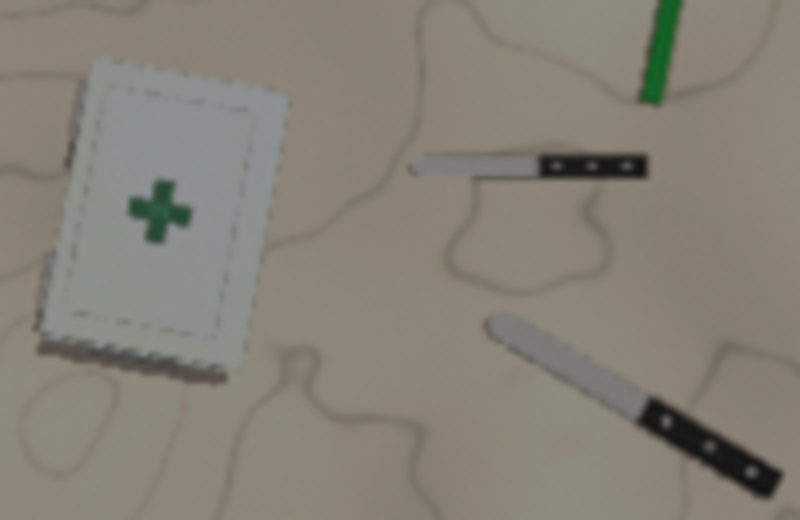

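View pics/crop2.png

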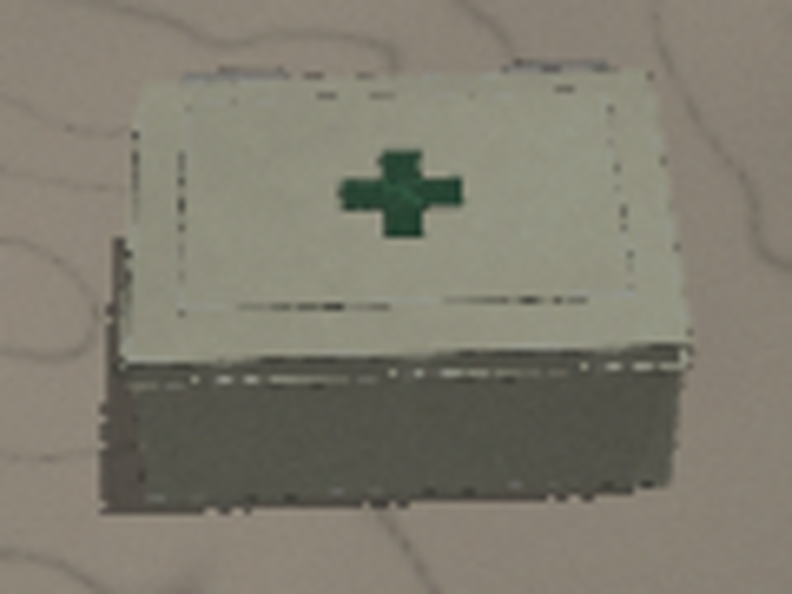

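Knife candidates: (397,206) is small with a black handle, (423,266) is larger with a black handle, and (433,163) is green. The one meant is (397,206): it isn't green and it is the smaller of the other two, which the crop confirms. The box front, with its slot, faces right in the top view (world -y). The hinges are on the left.

```bash
python3 - <<'E'
from h import *
import pickle
C=pickle.load(open('c0.pkl','rb'))
def info(n,roi,f,z):
    c=C[n];x0,y0,x1,y1=roi;m=np.zeros((400,640),np.uint8);m[y0:y1,x0:x1]=f(cv2.cvtColor(c['color'],cv2.COLOR_RGB2HSV).astype(int),c['color'].astype(int))[y0:y1,x0:x1]
    k=max(cv2.findContours(m,cv2.RETR_EXTERNAL,cv2.CHAIN_APPROX_NONE)[0],key=cv2.contourArea)
    P=onplane(c,k.reshape(-1,2),z)
    r=cv2.minAreaRect((P[:,:2]*1000).astype(np.float32)); print(n,'rect mm',np.round(r[0],1),np.round(r[1],1),round(r[2],2),np.round(cv2.boxPoints(r),1).tolist())
    return k,P
c=C['top']['color']; print('lid',c[200,315],c[240,300],'counter',c[230,360],c[270,340],'blade',c[206,380:400:5].tolist())
s=C['side']['color']; print('side lid',s[215,280],s[215,340],'counter',s[215,360],s[190,240], s[235,300])
for th in (5,12,18):
  info('top',(265,170,345,270),lambda h,r:(r[:,:,2]-r[:,:,0]>-th)&(h[:,:,2]>110),.1035)
  info('side',(250,170,360,260),lambda h,r:(h[:,:,2]>130)&(r[:,:,0]-r[:,:,2]<25+th),.1035)
for n,roi in(('top',(362,198,432,214)),):
  im=C[n]['color'][196:216,362:432].astype(int)
  for y in range(0,20): print(''.join('%4d'%v for v in im[y,::2,0]))
# green cross
for n in C:
  h=cv2.cvtColor(C[n]['color'],cv2.COLOR_RGB2HSV); m=((h[:,:,0]>50)&(h[:,:,0]<90)&(h[:,:,1]>90)).astype(np.uint8)
  nn,l,st,ce=cv2.connectedComponentsWithStats(m)
  for i in range(1,nn):
    if 260<ce[i][0]<345 and st[i,4]>30: print(n,'cross',ce[i],onplane(C[n],[ce[i]],.1035))
E
```

```text
lid [140 144 147] [140 144 140] counter [142 132 120] [140 136 124] blade [[127, 124, 121], [127, 123, 121], [126, 124, 121], [125, 123, 120]]
side lid [142 141 124] [146 147 131] counter [135 128 117] [141 133 119] [82 81 73]
top rect mm [509.  101.5] [161.1 224.8] 81.11 [[385.5, 39.29999923706055], [607.5, 4.599999904632568], [632.4000244140625, 163.8000030517578], [410.3999938964844, 198.5]]
side rect mm [500.5  67.7] [321.9 321.9] 78.81 [[311.3999938964844, -58.900001525878906], [627.2000122070312, -121.4000015258789], [689.5999755859375, 194.39999389648438], [373.8999938964844, 256.79998779296875]]
top rect mm [509.4 102.3] [167.6 226.1] 81.0 [[384.6000061035156, 37.20000076293945], [607.9000244140625, 1.7999999523162842], [634.0999755859375, 167.39999389648438], [410.79998779296875, 202.6999969482422]]
side rect mm [500.5  67.7] [321.9 321.9] 78.81 [[311.3999938964844, -58.900001525878906], [627.2000122070312, -121.4000015258789], [689.5999755859375, 194.39999389648438], [373.8999938964844, 256.79998779296875]]
top rect mm [493.6  96.3] [187.4 260.3] 81.32 [[350.79998779296875,
[... 2628 characters left out ...]
39 139 139 140 140 141 141 134 126 139 141 142 141 142 141 141 141 142 141 140 139 139 134 124 134 138 137 138 137 137 136 136
 138 139 139 140 140 140 140 141 142 140 133 126 139 141 141 141 141 140 141 142 142 140 141 139 136 130 123 135 137 138 137 137 137 136 136
 139 139 139 140 139 139 140 141 141 141 134 128 138 141 141 141 141 141 142 141 141 140 140 138 134 124 125 136 137 137 138 137 136 137 136
 139 139 139 140 139 140 140 141 141 140 134 127 139 140 141 141 141 141 141 141 141 140 140 137 130 119 128 136 137 137 137 136 137 137 136
top cross [304.46153846 217.5       ] [[0.50991466 0.10482324 0.1035    ]]
side cross [305.88297872 199.31914894] [[0.51230437 0.10484681 0.1035    ]]
```

```bash
cat >> h.py <<'E'
def go(p,yaz,s=None,tilt=None):
    """target TCP p, tool pointing down with tool-y azimuth yaz (deg) -> row numbers"""
    s=s or read_state(); R0=R.from_quat(s['eef_rot'])
    a=np.radians(yaz+90); x=np.array([np.cos(a),np.sin(a),0]); z=np.array([0,0,-1.]); 
    R1=R.from_matrix(np.c_[x,np.cross(z,x),z])
    return np.round(np.r_[(R0.inv()*R1).as_rotvec(),R0.inv().apply(np.array(p)-s['ee_pos'])],4).tolist()
def st():
    s=read_state(); m=R.from_quat(s['eef_rot']).as_matrix()
    print('t',round(s['time'],2),'p',np.round(s['ee_pos'],4),'yaz',round(np.degrees(np.arctan2(m[1,1],m[0,1])),2),'tilt',np.round(m[:2,2],4),'F',np.round(s['ft_force'],1),'w',round(s['width'],4),'gf',round(s['grip_force'],1),'j',np.round(s['joint_positions'],2)); return s
E
python3 - <<'E'
from h import *
import pickle
C=pickle.load(open('c0.pkl','rb'));c=C['side']
print(onplane(c,[[263.5,224.8],[349.5,222.6],[265.8,182.4],[344.5,180.9]],.1035).round(4))
m=(cv2.cvtColor(c['color'],cv2.COLOR_RGB2HSV)[:,:,2]<60).astype(np.uint8);m[:310]=0;m[365:]=0;m[:,:340]=0;m[:,375:]=0
k=max(cv2.findContours(m,0,1)[0],key=cv2.contourArea);r=cv2.minAreaRect(k);print(onplane(c,cv2.boxPoints(r),.010).round(4).tolist(),onplane(c,[r[0]],.01))
print('tip',onplane(c,[[341,283]],.006),onplane(C['top'],[[368,206]],.006))
st()
print(go([.40,.20,.25],38)); print(go([.5625,-.237,.10],1.6))
E
```

```text
[[ 3.890e-01  3.600e-02  1.035e-01]
 [ 6.065e-01 -3.000e-04  1.035e-01]
 [ 4.133e-01  1.940e-01  1.035e-01]
 [ 6.350e-01  1.564e-01  1.035e-01]]
[[0.5513, -0.2153, 0.01], [0.5727, -0.2125, 0.01], [0.5747, -0.3081, 0.01], [0.5548, -0.3102, 0.01]] [[ 0.56339327 -0.26316657  0.01      ]]
tip [[ 0.56067202 -0.11223886  0.006     ]] [[ 0.56017239 -0.10701096  0.006     ]]
t 0.1 p [0.1538 0.6054 0.2218] yaz 75.74 tilt [-0.0003 -0.0013] F [ 0.8  0.1 -0.1] w 0.0868 gf 0.0 j [-1.34  0.33 -0.06  1.46  0.02  1.35 -0.09]
[-0.0012, 0.0005, 0.6587, -0.3384, -0.3323, -0.0277]
[-0.0011, 0.0009, 1.294, -0.6035, -0.7157, 0.1228]
```

Call:
play_rows:
  increments: "0 0 0.66 -0.338 -0.332 -0.028 1;0 0 0.66 -0.338 -0.332 -0.028 1;0 0 0.66 -0.338 -0.332 -0.028 1;0 0 0.66 -0.338 -0.332 -0.028 1;0 0 0.66 -0.338 -0.332 -0.028 1;0 0 0.66 -0.338 -0.332 -0.028 1;0 0 0.66 -0.338 -0.332 -0.028 1;0 0 0.66 -0.338 -0.332 -0.028 1"
  grip_force: 60

```text
time: 0.9
ee_pos: [0.3616, 0.2624, 0.2461]
eef_rot: [0.439, 0.899, 0.0, -0.0]
ft_force: [-0.1, 0.7, 1.1]
width: 0.087
grip_force: 0.0
```

```bash
python3 -c "
from h import *
st();print(go([.5627,-.2375,.10],1.6))"
```

```text
t 0.9 p [0.3616 0.2624 0.2461] yaz 37.94 tilt [-0.0002  0.0003] F [-0.1  0.7  1.1] w 0.087 gf 0.0 j [-1.01 -0.09  0.27  1.88  0.02  1.35 -0.09]
[-0.0, -0.0004, 0.6342, -0.518, -0.1488, 0.1459]
```

Call:
play_rows:
  increments: "0 0 0.634 -0.518 -0.149 0.03 1;0 0 0.634 -0.518 -0.149 0.03 1;0 0 0.634 -0.518 -0.149 0.03 1;0 0 0.634 -0.518 -0.149 0.03 1;0 0 0.634 -0.518 -0.149 0.03 1;0 0 0.634 -0.518 -0.149 0.03 1;0 0 0.634 -0.518 -0.149 0.03 1;0 0 0.634 -0.518 -0.149 0.03 1"

```text
time: 1.7
ee_pos: [0.5102, -0.1081, 0.2239]
eef_rot: [0.697, 0.717, 0.0, 0.0]
ft_force: [1.1, 0.4, 0.2]
width: 0.087
grip_force: 0.0
```

```bash
python3 -c "
from h import *
st();print(go([.5627,-.2375,.06],1.6))"
```

```text
t 1.7 p [ 0.5102 -0.1081  0.2239] yaz 1.63 tilt [0.0007 0.0004] F [1.1 0.4 0.2] w 0.087 gf 0.0 j [-0.58  0.1   0.76  1.77 -0.07  1.3   0.22]
[0.0007, -0.0004, 0.0006, -0.1309, 0.0487, 0.1639]
```

Call:
play_rows:
  increments: "0 0 0 -0.131 0.049 0.164 1;0 0 0 -0.131 0.049 0.164 1;0 0 0 -0.131 0.049 0.164 1;0 0 0 -0.131 0.049 0.164 1;0 0 0 -0.131 0.049 0.164 1;0 0 0 -0.131 0.049 0.164 1;0 0 0 -0.131 0.049 0.164 1"

```text
time: 2.4
ee_pos: [0.563, -0.235, 0.0609]
eef_rot: [0.697, 0.717, 0.0, 0.0]
ft_force: [-0.9, 0.8, -0.3]
width: 0.0872
grip_force: 0.0
```

```bash
python3 -c "
from h import *
st();print(go([.5627,-.2375,.003],1.6))"
```

```text
t 2.4 p [ 0.563  -0.235   0.0609] yaz 1.62 tilt [0.0007 0.0003] F [-0.9  0.8 -0.3] w 0.0872 gf 0.0 j [-0.24  0.53  0.73  1.71 -0.39  1.06  0.65]
[0.0007, -0.0003, 0.0004, -0.0025, -0.0004, 0.0579]
```

Call:
play_rows:
  increments: "0 0 0 -0.002 0 0.03 1;0 0 0 -0.002 0 0.05 1;0 0 0 -0.002 0 0.0575 1;0 0 0 -0.002 0 0.0575 0;0 0 0 -0.002 0 0.0575 0;0 0 0 -0.002 0 0.0575 0;0 0 0 -0.002 0 0.0575 0;0 0 0 -0.002 0 0.0575 0"
  grip_force: 60

```text
time: 3.2
ee_pos: [0.563, -0.2378, 0.0029]
eef_rot: [0.697, 0.717, 0.0, 0.0]
ft_force: [-0.5, -0.2, -0.4]
width: 0.0553
grip_force: 0.0
```

```bash
python3 -c "
from h import *
st()"
```

```text
t 3.2 p [ 0.563  -0.2378  0.0029] yaz 1.61 tilt [ 0.0008 -0.0001] F [-0.5 -0.2 -0.4] w 0.0553 gf 0.0 j [-0.2   0.6   0.68  1.74 -0.45  0.96  0.69]
```

Call:
play_rows:
  increments: "0 0 0 0 0 0 0;0 0 0 0 0 0 0;0 0 0 0 0 0 0;0 0 0 0 0 0 0;0 0 0 0 0 0 0;0 0 0 0 0 0 0;0 0 0 0 0 0 0;0 0 0 0 0 0 0"

```text
time: 4.0
ee_pos: [0.5626, -0.2377, 0.0024]
eef_rot: [0.697, 0.717, 0.0, -0.0]
ft_force: [0.7, -0.9, -0.7]
width: 0.0194
grip_force: 60.0
```

Call:
play_rows:
  increments: "0 0 0 0 0 -0.01 0;0 0 0 0 0 -0.03 0;0 0 0 0 0 -0.06 0;0 0 0 0 0 -0.09 0;0 0 0 0 0 -0.092 0;0 0 0 0 0 -0.092 0"

```text
time: 4.6
ee_pos: [0.5631, -0.2378, 0.0954]
eef_rot: [0.697, 0.717, 0.001, 0.001]
ft_force: [0.7, -0.7, -1.2]
width: 0.0193
grip_force: 60.0
```

```bash
python3 -c "
from h import *
st()
c=camera('side');save('side1.png',cv2.resize(c['color'][220:370,300:450],(600,600),interpolation=cv2.INTER_CUBIC))
import pickle;pickle.dump({'side':c,'top':camera('top')},open('c1.pkl','wb'))"
```

```text
t 4.6 p [ 0.5631 -0.2378  0.0954] yaz 1.61 tilt [ 0.0018 -0.    ] F [ 0.7 -0.7 -1.2] w 0.0193 gf 60.0 j [-0.25  0.49  0.75  1.68 -0.37  1.12  0.63]
```

View pics/side1.png

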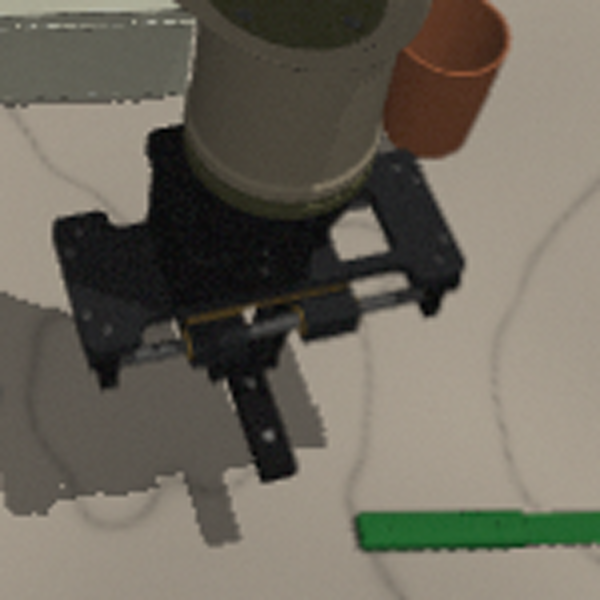

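The knife is held and lifted. Only the handle shows, at about (365,325) in the full image, because the gripper hides the blade. I'll measure the blade tip in the top view.

```bash
python3 -c "
from h import *
import pickle
c=pickle.load(open('c1.pkl','rb'))['top']
print(proj(c,[[.5605,-.11,.099],[.5625,-.21,.099]]).round(1))
u,v=proj(c,[[.5605,-.11,.099]])[0].astype(int)
im=c['color'][v-30:v+30,u-40:u+40]
save('tip1.png',cv2.resize(im,(800,600),interpolation=cv2.INTER_NEAREST));print(u-40,v-30)
"
```

```text
[[372.5 203.6]
 [403.8 203.8]]
332 173
```

View pics/tip1.png

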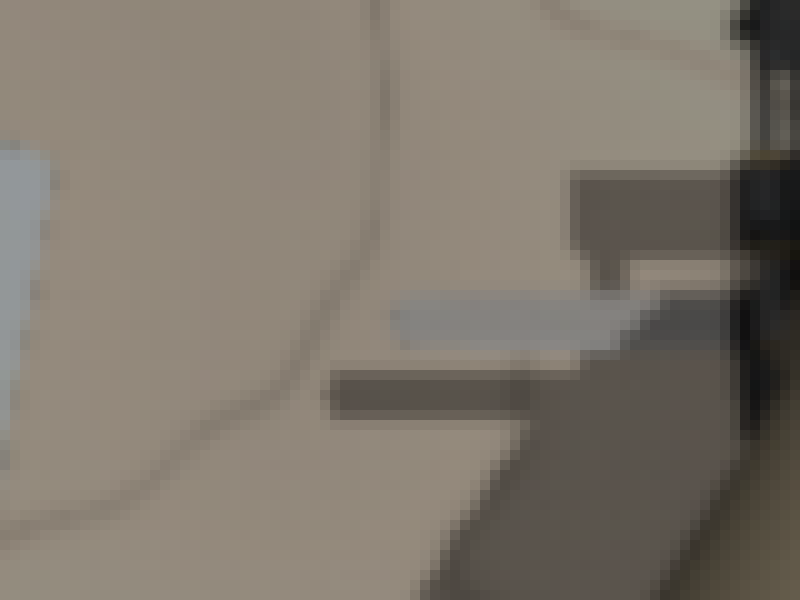

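```bash
python3 -c "
from h import *
import pickle
c=pickle.load(open('c1.pkl','rb'))['top']
print(onplane(c,[[370.7,204.7],[404.3,204.6]],.099).round(4))
st();print(go([.4738,-.1277,.092],-8.9))
"
```

```text
[[ 0.5567 -0.1042  0.099 ]
 [ 0.56   -0.2117  0.099 ]]
t 4.7 p [ 0.5621 -0.2373  0.0936] yaz 1.61 tilt [-0.0011  0.0007] F [-0.   0.6 -0.7] w 0.0191 gf 60.0 j [-0.25  0.49  0.75  1.68 -0.37  1.12  0.63]
[-0.0011, -0.0006, 0.1834, 0.1121, -0.0852, 0.0018]
```

Call:
play_rows:
  increments: "0 0 0.09 0.06 -0.043 0.002 0;0 0 0.183 0.112 -0.085 0.002 0;0 0 0.183 0.112 -0.085 0.002 0;0 0 0.183 0.112 -0.085 0.002 0;0 0 0.183 0.112 -0.085 0.002 0;0 0 0.183 0.112 -0.085 0.002 0"

```text
time: 5.3
ee_pos: [0.4749, -0.1288, 0.0923]
eef_rot: [0.76, 0.65, -0.0, 0.0]
ft_force: [0.3, -0.4, -0.5]
width: 0.0191
grip_force: 60.0
```

```bash
python3 -c "
from h import *
st();t=camera('top');s=camera('side');st()
import pickle;pickle.dump({'side':s,'top':t},open('c2.pkl','wb'))
a=cv2.resize(t['color'][180:260,290:370],(400,400),interpolation=cv2.INTER_NEAREST)
b=cv2.resize(s['color'][190:270,270:350],(400,400),interpolation=cv2.INTER_NEAREST)
save('ins.png',np.hstack([a,b]))"
```

```text
t 5.3 p [ 0.4749 -0.1288  0.0923] yaz -8.91 tilt [ 0.     -0.0007] F [ 0.3 -0.4 -0.5] w 0.0191 gf 60.0 j [-0.6   0.2   0.86  2.   -0.18  1.02  0.19]
t 5.4 p [ 0.4748 -0.1294  0.0923] yaz -8.97 tilt [-0.0002 -0.0011] F [ 0.5  0.6 -1.1] w 0.0192 gf 60.0 j [-0.6   0.21  0.86  2.   -0.18  1.02  0.19]
```

View pics/ins.png

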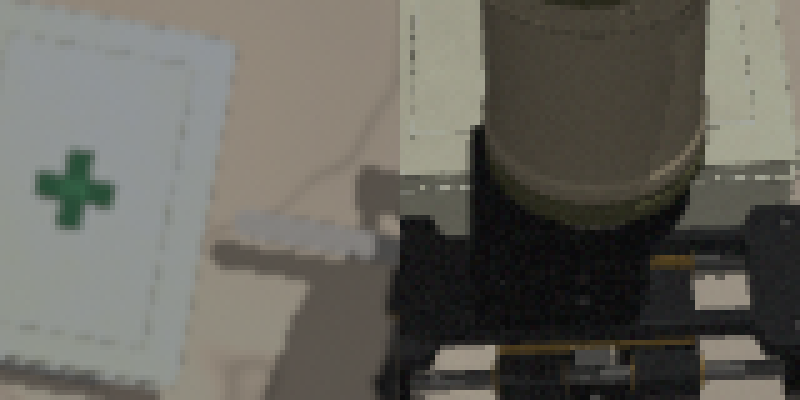

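The tip is at about (336,224) and the lid edge on that row at about 331, so the gap is about 15.5 mm. I'll insert 22 mm, which puts the tip about 6–7 mm under the lip.

Call:
play_rows:
  increments: "0 0 0 0.005 0 0 0;0 0 0 0.010 0 0 0;0 0 0 0.014 0 0 0;0 0 0 0.017 0 0 0;0 0 0 0.020 0 0 0;0 0 0 0.022 0 0 0;0 0 0 0.022 0 0 0"

```text
time: 6.1
ee_pos: [0.478, -0.1061, 0.0924]
eef_rot: [0.76, 0.65, 0.0, -0.0]
ft_force: [-0.3, 0.2, -0.4]
width: 0.0188
grip_force: 60.0
```

```bash
python3 -c "
from h import *
st();t=camera('top');s=st()
p=proj(t,[[.4965,.0215,.1035]])[0];print(p)
im=t['color'][200:245,310:365].astype(int)
print(im[22:31,5:40,0])"
```

```text
t 6.1 p [ 0.478  -0.1061  0.0924] yaz -8.85 tilt [0.0001 0.0002] F [-0.3  0.2 -0.4] w 0.0188 gf 60.0 j [-0.64  0.19  0.85  2.   -0.17  1.02  0.13]
t 6.15 p [ 0.478  -0.1063  0.0924] yaz -8.87 tilt [0.0001 0.0001] F [-1.2  0.7 -0.8] w 0.019 gf 60.0 j [-0.64  0.19  0.85  2.   -0.17  1.02  0.13]
[330.78613493 222.50071453]
[[144 144 145 144 144 145 145 139 128 139 145 144 144 145 145 142 133 132
  133 132 132 131 129 129 131 135 136 131 128 127 133 135 139 142 142]
 [144 145 144 144 145 145 145 140 131 141 145 145 145 145 145 141 129 129
  130 132 130 131 131 131 131 133 131 129 128 130 132 130 132 132 131]
 [145 145 145 144 144 145 145 141 131 141 145 145 144 145 146 140 128 130
  132 132 131 132 131 132 131 131 132 131 131 131 131 130 131 130 130]
 [144 145 144 145 144 145 144 141 140 143 145 144 145 145 144 141 132 129
  129 130 131 131 132 132 131 131 131 132 131 131 130 131 132 131 131]
 [144 144 144 145 145 144 143 139 143 145 145 144 144 145 144 139 132 130
  126 128 134 135 133 130 128 129 131 131 130 130 130 131 131 131 131]
 [145 145 144 144 145 145 142 138 143 144 145 144 145 145 142 130 127 128
  129 132 135 133 125 126 125 131 135 131 130 128 129 131 132 130 130]
 [145 144 144 145 145 144 143 137 142 145 145 144 144 145 139 113 101 102
  104 106 106 105 108 127 132 136 139 131 128 129 131 136 135 129 127]
 [144 144 144 144 145 144 142 135 141 144 145 144 144 146 137 102  88  88
   90  89  89  90  93 104 106 114 131 133 133 133 134 136 134 129 127]
 [145 145 145 144 145 145 143 141 143 144 144 145 145 145 137  98  86  88
   89  89  89  89  89  90  89  93 104 106 106 106 106 106 112 128 134]]
```

Call:
play_rows:
  increments: "0 0 0 0 0 -0.0035 0;0 0 0 0 0 -0.008 0;0 0 0 0.0003 0 -0.0127 0;0 0 0 0.0008 0 -0.0188 0;0 0 0 0.0015 0 -0.0249 0;0 0 0 0.0025 0 -0.031 0;0 0 0 0.0037 0 -0.037 0;0 0 0 0.0052 0 -0.043 0"

```text
time: 6.95
ee_pos: [0.4788, -0.1012, 0.1359]
eef_rot: [0.76, 0.65, 0.0, -0.0]
ft_force: [0.3, 0.6, -1.0]
width: 0.0193
grip_force: 60.0
```

```bash
python3 -c "
from h import *
st();s=camera('side');save('lift.png',cv2.resize(s['color'][120:300,200:420],(733,600),interpolation=cv2.INTER_CUBIC))
for th in (.26,.5,.75,1,1.25,1.5,1.7,1.9): print(th,round(.1535*(1-np.cos(th))-.0052,4),round(.0035+.1535*np.sin(th)-.043,4))"
```

```text
t 6.95 p [ 0.4788 -0.1012  0.1359] yaz -8.88 tilt [0.0002 0.0002] F [ 0.3  0.6 -1. ] w 0.0193 gf 60.0 j [-0.68  0.12  0.86  1.96 -0.1   1.11  0.06]
0.26 -0.0 -0.0
0.5 0.0136 0.0341
0.75 0.036 0.0651
1 0.0654 0.0897
1.25 0.0999 0.1062
1.5 0.1374 0.1136
1.7 0.1681 0.1127
1.9 0.1979 0.1058
```

View pics/lift.png

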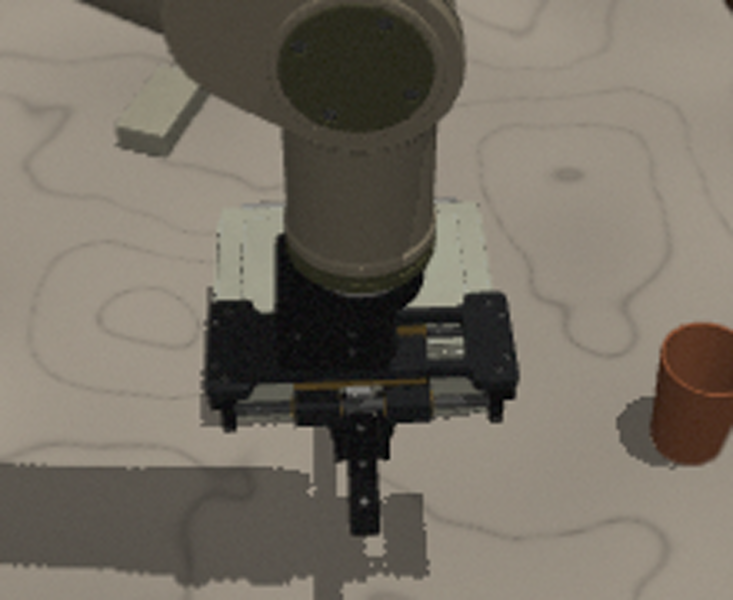

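The picture doesn't settle it, because the gripper hides the lip. I'll check the lid angle in the top view against projected corner positions.

```bash
python3 -c "
from h import *
t=camera('top')
d=np.array([.1547,.988,0]);e=np.array([.988,-.1547,0]);H=np.array([.497,.0205,.1005])+.16*d
for th in (0,.15,.26):
  l=H+.16*(-np.cos(th)*d+np.array([0,0,np.sin(th)])); print(th,proj(t,[l+.11*e,l-.11*e,l]).round(1).tolist())
save('l2.png',cv2.resize(t['color'][165:275,260:370],(600,600),interpolation=cv2.INTER_CUBIC))"
```

```text
0 [[337.2, 188.4], [324.8, 256.9], [331.1, 222.4]]
0.15 [[337.1, 187.3], [324.4, 257.0], [330.8, 221.9]]
0.26 [[336.3, 186.5], [323.4, 257.0], [329.9, 221.5]]
```

View pics/l2.png

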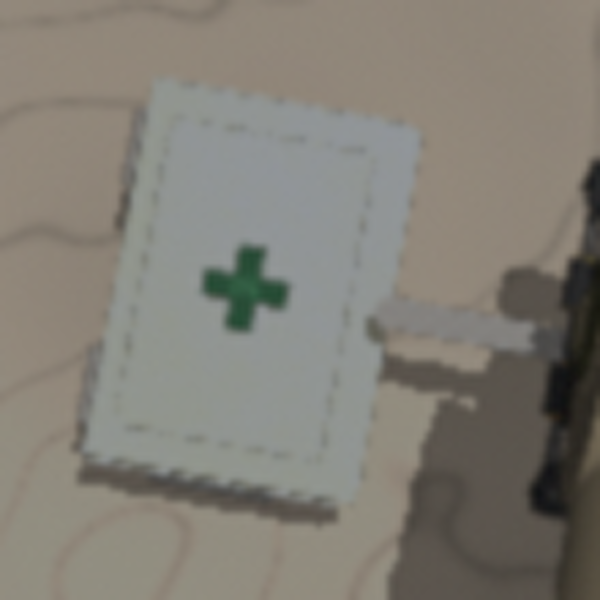

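```bash
python3 -c "
from h import *
import pickle
S=pickle.load(open('c2.pkl','rb'))['side'];T=pickle.load(open('c2.pkl','rb'))['top']
d=np.array([.1547,.988,0]);O=np.array([.4788,-.1012,.1359-.0025]);u=np.array([0,0,1.])
for p in (-.4,-.3,-.2,-.1,0,.1,.2):
  x=d*np.cos(p)+u*np.sin(p);z=u*np.cos(p)-d*np.sin(p)
  off=.006
  q=lambda a,h:O+u*off+x*a+z*(h-off)
  print(p,'tip top',proj(T,[q(.127,.006)]).round(1),'root',proj(T,[q(.027,.006)]).round(1),'end side top/bot',proj(S,[q(-.068,.012),q(-.068,0)]).round(1).tolist(),'tipz',q(.127,.006)[2].round(3))
"
```

```text
-0.4 tip top [[332.9 222.6]] root [[362.7 227.5]] end side top/bot [[309.4, 267.2], [309.5, 272.0]] tipz 0.09
-0.3 tip top [[331.7 222.2]] root [[362.5 227.4]] end side top/bot [[309.5, 270.0], [309.6, 274.5]] tipz 0.102
-0.2 tip top [[330.9 221.8]] root [[362.4 227.3]] end side top/bot [[309.5, 272.6], [309.6, 276.7]] tipz 0.114
-0.1 tip top [[330.4 221.6]] root [[362.3 227.3]] end side top/bot [[309.6, 275.0], [309.6, 278.6]] tipz 0.127
0 tip top [[330.4 221.3]] root [[362.4 227.2]] end side top/bot [[309.6, 277.2], [309.6, 280.2]] tipz 0.139
0.1 tip top [[330.8 221.2]] root [[362.5 227.2]] end side top/bot [[309.6, 279.0], [309.6, 281.6]] tipz 0.152
0.2 tip top [[331.6 221.1]] root [[362.8 227.2]] end side top/bot [[309.6, 280.6], [309.6, 282.6]] tipz 0.165
```

The lid hasn't moved. The blade now lies about 7 mm over the lid at (329,222), so the real insertion was only about 2–3 mm and the tip slipped off the lip. I'll back out to the pre-insertion pose, check whether the knife slipped in the grip, then insert deeper.

Call:
play_rows:
  increments: "0 0 0 -0.015 0 0 0;0 0 0 -0.0272 0 0 0;0 0 0 -0.0272 0 0 0;0 0 0 -0.0272 0 0.02 0;0 0 0 -0.0272 0 0.04 0;0 0 0 -0.0272 0 0.043 0;0 0 0 -0.0272 0 0.043 0;0 0 0 -0.0272 0 0.043 0"

```text
time: 7.85
ee_pos: [0.475, -0.1282, 0.0932]
eef_rot: [0.76, 0.65, 0.0, 0.0]
ft_force: [0.0, 0.6, -1.5]
width: 0.0192
grip_force: 60.0
```

```bash
python3 -c "
from h import *
import pickle
P=pickle.load(open('c2.pkl','rb'))
st();N={'top':camera('top'),'side':camera('side')}
pickle.dump(N,open('c3.pkl','wb'))
for n,(a,b,c,d) in {'top':(205,235,325,365),'side':(255,310,295,325)}.items():
  A=P[n]['color'][a:b,c:d].astype(np.float32).mean(2);B=N[n]['color'][a:b,c:d].astype(np.float32).mean(2)
  print(n,'diff max',abs(A-B).max(),'mean',abs(A-B).mean(), 'shift',cv2.phaseCorrelate(A,B,cv2.createHanningWindow(A.shape[::-1],cv2.CV_32F)))
A=P['side']['color'][:,:,0];B=N['side']['color'][:,:,0]
print(A[270:312,308]);print(B[270:312,308])
A=P['top']['color'];B=N['top']['color']
for r in range(219,232,1): print(A[r,326:346,0],B[r,326:346,0])
"
```

```text
t 7.85 p [ 0.475  -0.1282  0.0932] yaz -8.89 tilt [ 0.0008 -0.    ] F [ 0.   0.6 -1.5] w 0.0192 gf 60.0 j [-0.61  0.2   0.87  2.   -0.18  1.02  0.19]
top diff max 25.0 mean 0.7902779 shift ((0.03893474846876188, 0.14007901687216062), 0.9823027102152506)
side diff max 76.33333 mean 5.245657 shift ((-0.032009210667206744, -0.6696408774919647), 1.0004141471121046)
[ 55  15  13  20  14  14  19  15  13  17  25  38  13  10  16  24  22  23
  16  25  24  22  21  26  25  19  24  26  23  23  17  15  39  68  78 102
 133 132 136 134 133 130]
[ 18  14  15  10  13  12  19  24  21  43  42  18  18  17  28  27  21  27
  23  20  21  14  23  18  23  25  28  19  27  21  20  29  60  79  79 100
 132 131 133 136 133 129]
[145 145 144 145 144 140 131 141 146 146 145 147 146 145 146 145 147 145
 146 146] [145 146 145 145 145 140 132 141 146 147 146 146 146 146 145 145 146 146
 146 146]
[145 145 145 145 144 145 141 145 146 146 146 146 146 146 145 146 146 146
 146 144] [145 145 144 145 145 144 141 144 146 146 146 146 145 145 146 146 146 146
 145 143]
[145 145 145 145 144 144 145 146 146 146 145 145 144 143 143
[... 1065 characters left out ...]
39 141 138 130 133 135 131
 130 130]
[145 145 146 141 134 138 132 112 107 106 106 114 133 137 134 137 140 131
 129 130] [145 145 144 142 134 138 132 112 105 106 107 114 132 137 134 141 141 129
 129 130]
[144 144 145 141 133 135 114  92  88  90  89  93 104 107 106 114 132 134
 133 134] [144 145 145 142 133 135 113  92  89  90  90  93 104 106 114 134 138 134
 133 134]
[145 145 145 140 133 133 105  89  88  89  89  89  90  89  89  92 104 106
 106 106] [145 145 145 142 132 133 105  89  88  89  89  88  89  90  93 104 106 105
 106 106]
[145 145 145 144 142 138 111  92  89  89  89  89  88  90  89  88  89  89
  89  89] [145 145 144 144 142 139 111  91  88  89  90  88  89  88  89  90  89  90
  89  90]
```

Call:
play_rows:
  increments: "0 0 0 0.008 0 0 0;0 0 0 0.015 0 0 0;0 0 0 0.019 0 0 0;0 0 0 0.022 0 0 0;0 0 0 0.0245 0 0 0;0 0 0 0.0265 0 0 0;0 0 0 0.0265 0 0 0"

```text
time: 8.65
ee_pos: [0.4787, -0.1018, 0.0924]
eef_rot: [0.76, 0.65, 0.0, -0.0]
ft_force: [0.3, 0.4, -0.5]
width: 0.0188
grip_force: 60.0
```

```bash
python3 -c "
from h import *
for i in range(1): st()"
```

```text
t 8.65 p [ 0.4787 -0.1018  0.0924] yaz -8.87 tilt [0.     0.0001] F [ 0.3  0.4 -0.5] w 0.0188 gf 60.0 j [-0.66  0.19  0.85  2.   -0.17  1.02  0.12]
```

Call:
play_rows:
  increments: "0 0 0 0.001 0 0 0;0 0 0 0.002 0 0 0;0 0 0 0.002 0 0 0"

```text
time: 8.95
ee_pos: [0.4789, -0.0999, 0.0924]
eef_rot: [0.76, 0.65, 0.0, -0.0]
ft_force: [-0.3, -0.8, -1.9]
width: 0.0193
grip_force: 60.0
```

Call:
play_rows:
  increments: "0 0 0 0.001 0 0 0;0 0 0 0.002 0 0 0;0 0 0 0.002 0 0 0"

```text
time: 9.25
ee_pos: [0.4793, -0.0979, 0.0924]
eef_rot: [0.76, 0.65, 0.0, -0.0]
ft_force: [-0.1, 0.8, -0.1]
width: 0.0191
grip_force: 60.0
```

```bash
python3 -c "
from h import *
t=camera('top')
save('d.png',cv2.resize(t['color'][205:245,310:365],(770,560),interpolation=cv2.INTER_NEAREST))"
```

```text
(no output)
```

View pics/d.png

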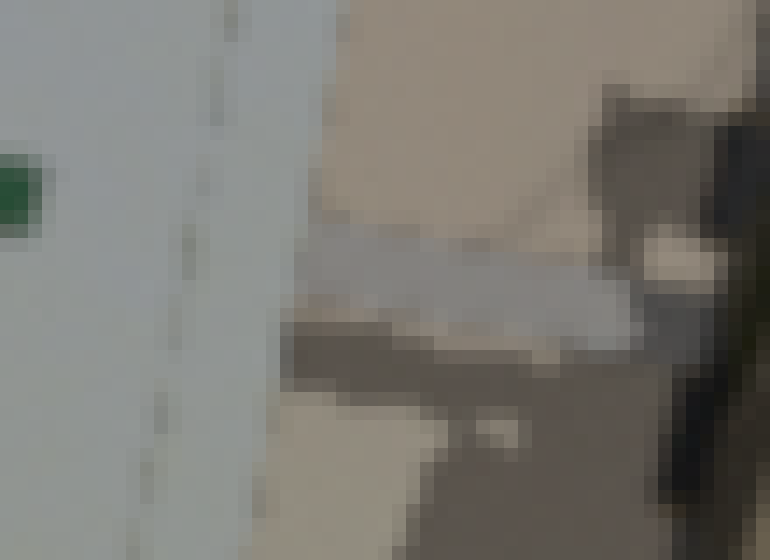

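Pixel check: the blade runs under the lid edge at about (331,224). With no wall contact, the depth is about 7–10 mm. Next I'll lift in small steps.

Call:
play_rows:
  increments: "0 0 0 0 0 -0.002 0;0 0 0 0 0 -0.004 0;0 0 0 0 0 -0.006 0;0 0 0 0 0 -0.008 0;0 0 0 0 0 -0.010 0;0 0 0 0 0 -0.010 0"

```text
time: 9.9
ee_pos: [0.4793, -0.098, 0.1026]
eef_rot: [0.76, 0.65, 0.0, -0.0]
ft_force: [-0.1, -0.4, -2.7]
width: 0.019
grip_force: 60.0
```

```bash
python3 -c "
from h import *
st()"
```

```text
t 9.9 p [ 0.4793 -0.098   0.1026] yaz -8.87 tilt [0.0001 0.0001] F [-0.1 -0.4 -2.7] w 0.019 gf 60.0 j [-0.67  0.18  0.86  1.99 -0.15  1.04  0.1 ]
```

Call:
play_rows:
  increments: "0 0 0 0.0006 0 -0.007 0;0 0 0 0.0013 0 -0.013 0;0 0 0 0.0022 0 -0.019 0;0 0 0 0.0033 0 -0.025 0;0 0 0 0.0047 0 -0.031 0;0 0 0 0.0064 0 -0.037 0;0 0 0 0.0082 0 -0.043 0;0 0 0 0.0103 0 -0.0485 0"

```text
time: 10.7
ee_pos: [0.4809, -0.0878, 0.1515]
eef_rot: [0.76, 0.65, 0.0, 0.0]
ft_force: [-0.6, -2.5, -1.9]
width: 0.0189
grip_force: 60.0
```

```bash
cat > lid.py <<'E'
from h import *
st();t=camera('top')
d=np.array([.1547,.988,0]);e=np.array([.988,-.1547,0]);H=np.array([.497,.0205,.1005])+.16*d
# far (+e) lip corner: edge of lid along hinge axis line 105 mm from the middle
for th in (0,.2,.37,.5,.8,1.1,1.4,1.6,1.8,2.0):
  l=H+.16*(-np.cos(th)*d+np.array([0,0,np.sin(th)])); print(th,proj(t,[l+.11*e,l-.11*e]).round(1).tolist())
m=((t['color'].astype(int)[:,:,2]-t['color'].astype(int)[:,:,0]>-5)&(t['color'].max(2)>110)).astype(np.uint8)
m[:150]=0;m[290:]=0;m[:,:230]=0;m[:,350:]=0
k=max(cv2.findContours(m,0,1)[0],key=cv2.contourArea);print(cv2.boxPoints(cv2.minAreaRect(k)).round(1).tolist())
E
python3 lid.py
```

```text
t 10.7 p [ 0.4809 -0.0878  0.1515] yaz -8.89 tilt [0.0002 0.0001] F [-0.6 -2.5 -1.9] w 0.0189 gf 60.0 j [-0.72  0.09  0.86  1.94 -0.07  1.14  0.01]
0 [[337.2, 188.4], [324.8, 256.9]]
0.2 [[336.8, 187.0], [324.1, 257.0]]
0.37 [[334.8, 185.5], [321.8, 256.8]]
0.5 [[332.3, 184.1], [319.0, 256.5]]
0.8 [[323.1, 180.7], [309.4, 255.1]]
1.1 [[310.0, 176.9], [295.8, 252.8]]
1.4 [[294.3, 173.2], [279.6, 249.9]]
1.6 [[283.2, 171.1], [268.3, 247.8]]
1.8 [[272.4, 169.3], [257.4, 245.7]]
2.0 [[262.4, 168.0], [247.3, 243.7]]
[[322.70001220703125, 255.89999389648438], [325.70001220703125, 237.8000030517578], [327.5, 238.10000610351562], [324.5, 256.20001220703125]]
```

Call:
play_rows:
  increments: "0 0 0 0.0035 0 -0.0084 0;0 0 0 0.0076 0 -0.0166 0;0 0 0 0.0121 0 -0.0245 0;0 0 0 0.0171 0 -0.0321 0;0 0 0 0.0226 0 -0.0394 0;0 0 0 0.0284 0 -0.0464 0;0 0 0 0.0347 0 -0.053 0;0 0 0 0.0414 0 -0.0592 0"

```text
time: 11.55
ee_pos: [0.4874, -0.0464, 0.2107]
eef_rot: [0.76, 0.65, 0.0, -0.0]
ft_force: [0.5, -2.2, -1.1]
width: 0.0192
grip_force: 60.0
```

```bash
sed -i 's/-5)&(t/-25)\&(t/; s/>110/>125/' lid.py; python3 lid.py | sed -n '1p;$p'; python3 -c "
from h import *
im=camera('top')['color']
for r in (190,200,245,250): print(r,im[r,270:345:3].sum(1)//3)"
```

```text
t 11.55 p [ 0.4874 -0.0464  0.2107] yaz -8.88 tilt [0.0002 0.0002] F [ 0.5 -2.2 -1.1] w 0.0192 gf 60.0 j [-0.79  0.01  0.81  1.86 -0.01  1.27 -0.13]
[[230.0, 150.0], [349.0, 150.0], [349.0, 289.0], [230.0, 289.0]]
190 [135 135 135 134 130 112 113 116 115 116 116 114 115 114 113 115 110  50
  54  54  56 116 143 136 135]
200 [134 134 133 132 104 111 113 115 114 115 114 115 114 111 113 112  97  87
  87  88  69 143 133 136 136]
245 [129 126 112 111 110 109 108 108 105 113 109 116 113  99  86  86  82  50
  84  84  85  86  85  85  52]
250 [138 133  92  87  92  92 106 109 111 110 109 109 113  88  86  86  61  59
  93  83  83  81  82  65  23]
```

Call:
play_rows:
  increments: "0 0 0 0.007 0 -0.0058 0;0 0 0 0.0144 0 -0.0112 0;0 0 0 0.0221 0 -0.0161 0;0 0 0 0.03 0 -0.0206 0;0 0 0 0.0382 0 -0.0245 0;0 0 0 0.0467 0 -0.028 0;0 0 0 0.0553 0 -0.031 0;0 0 0 0.0641 0 -0.0334 0"

```text
time: 12.45
ee_pos: [0.4972, 0.0172, 0.2438]
eef_rot: [0.76, 0.65, 0.0, -0.0]
ft_force: [-0.9, -1.9, -0.7]
width: 0.0192
grip_force: 60.0
```

Call:
play_rows:
  increments: "0 0 0 0.0112 0 -0.0023 0;0 0 0 0.0225 0 -0.0038 0;0 0 0 0.0339 0 -0.004 0;0 0 0 0.0453 0 -0.0035 0;0 0 0 0.0566 0 -0.002 0;0 0 0 0.0678 0 0 0;0 0 0 0.0789 0 0.003 0;0 0 0 0.0885 0 0.007 0"

```text
time: 13.25
ee_pos: [0.5109, 0.105, 0.2362]
eef_rot: [0.76, 0.65, 0.0, -0.0]
ft_force: [-0.3, -2.1, 1.0]
width: 0.0194
grip_force: 60.0
```

```bash
python3 lid.py | sed -n '1p;8,11p'; python3 -c "
from h import *
im=camera('top')['color']
for r in (180,190,200,230,235): print(r,im[r,240:345:3].sum(1)//3)"
```

```text
t 13.25 p [0.5109 0.105  0.2362] yaz -8.85 tilt [0.0001 0.0003] F [-0.3 -2.1  1. ] w 0.0194 gf 60.0 j [-0.93  0.09  0.69  1.74 -0.06  1.33 -0.38]
1.4 [[294.3, 173.2], [279.6, 249.9]]
1.6 [[283.2, 171.1], [268.3, 247.8]]
1.8 [[272.4, 169.3], [257.4, 245.7]]
2.0 [[262.4, 168.0], [247.3, 243.7]]
180 [135 134 134 134 135 135 134 132 104  93  94  93  92  92  91  90 129 135
  75  49  40  40  45  58  74  77  66  80 133 133 134 134 133 133 132]
190 [134 131 126 126 125 122 131 124  92  92  93  85  72  91  66  90  90  92
  93  95  96  97  98  96  94  83 103  84  53  54  56 115 141 134 134]
200 [136 134 135 135 135 135 127  91  92  89  91  81 104  78 103  99 106 107
 107 108 108 109 110 111  91 108  76 108  79  87  69 142 132 134 134]
230 [134 137 137 136 128  91  89  90  88  89  72  66  75  81 111  89 104  89
  95  99 101 104 105 104 102  99  95  97  68  96 126 136 136 136 136]
235 [137 138 137 137 123  90  89  89  89  89  71  65  67  54 102  73 101  85
  95  98 100 104 105 106 103  99  97  92  81  85 101 136 137 136 136]
```

Call:
play_rows:
  increments: "0 0 0 -0.05 0 0 0;0 0 0 -0.10 0.02 0 0;0 0 0 -0.145 0.04 0 0;0 0 0 -0.19 0.05 0 0;0 0 0 -0.235 0.07 0 0;0 0 0 -0.28 0.08 0 0;0 0 0 -0.325 0.09 0.01 0;0 0 0 -0.325 0.09 0.05 0"

```text
time: 14.15
ee_pos: [0.5493, -0.2403, 0.1893]
eef_rot: [0.763, 0.647, 0.0, 0.004]
ft_force: [0.3, 0.1, -2.0]
width: 0.0191
grip_force: 60.0
```

Call:
play_rows:
  increments: "0 0 0 0 0 0.05 0;0 0 0 0 0 0.10 0;0 0 0 0 0 0.13 0;0 0 0 0 0 0.13 0;0 0 0 0 0 0.13 0"

```text
time: 14.65
ee_pos: [0.5496, -0.2317, 0.0573]
eef_rot: [0.76, 0.65, -0.0, 0.0]
ft_force: [0.7, -0.9, -0.7]
width: 0.0194
grip_force: 60.0
```

```bash
python3 -c "
from h import *
st()"
```

```text
t 14.65 p [ 0.5496 -0.2317  0.0573] yaz -8.91 tilt [-0.0001 -0.0004] F [ 0.7 -0.9 -0.7] w 0.0194 gf 60.0 j [-0.3   0.53  0.81  1.75 -0.43  1.05  0.5 ]
```

Call:
play_rows:
  increments: "0 0 0 0 0 0.025 0;0 0 0 0 0 0.042 0;0 0 0 0 0 0.049 0;0 0 0 0 0 0.052 0;0 0 0 0 0 0.053 0;0 0 0 0 0 0.054 0;0 0 0 0 0 0.054 0"

```text
time: 15.35
ee_pos: [0.5498, -0.2313, 0.003]
eef_rot: [0.76, 0.65, 0.0, 0.0]
ft_force: [-0.1, -0.2, -1.5]
width: 0.0194
grip_force: 60.0
```

Call:
play_rows:
  increments: "0 0 0 0 0 0 0.3;0 0 0 0 0 0 0.6;0 0 0 0 0 0 0.6;0 0 0 0 0 0 0.6;0 0 0 0 0 0 0.6;0 0 0 0 0 0 0.6;0 0 0 0 0 -0.03 0.6;0 0 0 0 0 -0.08 0.7"

```text
time: 16.15
ee_pos: [0.5476, -0.2302, 0.0808]
eef_rot: [0.76, 0.65, -0.002, -0.002]
ft_force: [1.0, -1.0, 1.0]
width: 0.0547
grip_force: 0.0
```

```bash
python3 -c "
from h import *
st()"
```

```text
t 16.15 p [ 0.5476 -0.2302  0.0808] yaz -8.87 tilt [-0.0056  0.001 ] F [ 1. -1.  1.] w 0.0547 gf 0.0 j [-0.32  0.5   0.83  1.74 -0.41  1.09  0.48]
```

Call:
play_rows:
  increments: "0 0 0 0 0 -0.05 0.75;0 0 0 0 0 -0.10 0.75;0 0 0 0 0 -0.15 0.75;0 0 0 0 0 -0.17 0.75"

```text
time: 16.55
ee_pos: [0.5506, -0.2322, 0.2575]
eef_rot: [0.76, 0.65, 0.002, 0.002]
ft_force: [0.7, -0.2, -0.9]
width: 0.065
grip_force: 0.0
```

```bash
cat > cap.py <<'E'
from h import *
import pickle
N={'top':camera('top'),'side':camera('side')}; pickle.dump(N,open('c4.pkl','wb'))
W={'+':(.4627,.1119),'-':(.5575,.0971)}
for n,c in N.items():
  V=cv2.cvtColor(c['color'],cv2.COLOR_RGB2HSV)
  for k,w in W.items():
    for z in (.057,.092):
      p=proj(c,[[*w,z]])[0]; print(n,k,z,p.round(1),V[int(p[1]),int(p[0])])
t=N['top']['color']
print('top'); 
for r in range(186,256,3): print(r,t[r,272:336:2].sum(1)//3)
E
python3 cap.py; python3 -c "
from h import *
st()
import pickle;s=pickle.load(open('c4.pkl','rb'))['side']['color']
for r in range(178,250,3): print(r,s[r,258:356:3].sum(1)//3)"
```

```text
top + 0.057 [302.1 232.8] [ 29  35 151]
top + 0.092 [301.8 232.5] [ 27  35 151]
top - 0.057 [307.5 203.8] [ 29  34 151]
top - 0.092 [307.4 202.9] [ 29  35 151]
side + 0.057 [288.2 211.7] [26 43 95]
side + 0.092 [287.6 203. ] [ 24  40 154]
side - 0.057 [322.3 210.6] [38 26 39]
side - 0.092 [322.6 201.9] [42 14 88]
top
186 [ 97  96  95  95  94  93  93 105  75  60  52  52  50  51  53  55  54  55
  57  60  63  68  86  93 107 138 138 140 149 144 138 140]
189 [ 96  96  95  94  94  93  94  97  71  89  89  89  83  82  83  66  60  53
  51  51  50  52  52  55  53  63  62  59  63  65  90 131]
192 [ 95  95  94  93  93  94  97 103  80  89  89  88  89  89  90  90  90  90
  89  90  89  83  66  61  60  59  50  52  51  51  85 149]
195 [ 95  94  94  94  94  92 104  78  85  89  89  89  89  89  89  82  85  86
  88  89  89  90  91  90  91  90  90  90  90  81 118 149]
198 [ 93  94  94  94  93  92  96  74  87  88  89  89  89  89  83  59  93 127
 129  99  67  63  71  91  90  90  90  90  91  62 124 151]
201 [ 93  94  95  94  92  91 125  74  89  89  89  88  90  90  71 118 144 144
 143 145 137  85  77  90  90 
[... 5243 characters left out ...]
  11]
235 [157  91  91  96  94  95  96  96  93  96  96  95  95  96  95  93  94  36
  48  28  27  21  19  20  23  23  22  12  13  11  18  22  13]
238 [145  86  88  96  95  97  96  96  97  95  95  93  96  96  94  95  98  39
  34  32  31  32  18  22  25  17  26  19  28  20  24  24  20]
241 [157  90  91  93  96  93  96  95  97  96  96  96  95  95  96  97  95  44
  35  37  37  34  36  16  32  28  38  37  47  48  53  53  57]
244 [156  91  90  98  97  96  96  94  98  97  97  98  97  98  96  93  94  33
  37  33  32  26  28  29  38  33  30  26  25 145 152 150 150]
247 [156 110  94  93  93  91 151  92 101 155 155 155 153 154 148 136 151 152
  24  24  18  23  55  46  26  21  26  20  21  92  89  92  63]
```

```bash
python3 -c "
from h import *
import pickle
N=pickle.load(open('c4.pkl','rb'))
for n,(a,b,c,d) in {'top':(222,244,290,314),'side':(194,213,276,303)}.items():
  m=np.zeros((400,640),np.uint8);m[a:b,c:d]=N[n]['color'][a:b,c:d].mean(2)>122
  k=max(cv2.findContours(m,0,1)[0],key=cv2.contourArea);P=onplane(N[n],k.reshape(-1,2),.092)[:,:2]*1000
  print(n,np.round(cv2.minEnclosingCircle(P.astype(np.float32)),1) if 0 else cv2.minEnclosingCircle(P.astype(np.float32)),cv2.fitEllipse(P.astype(np.float32)))
print(go([.4627,.112,.28],-8.9+30))
"
```

```text
top ((463.1787414550781, 111.9285888671875), 24.16407012939453) ((463.260986328125, 111.93128967285156), (44.544944763183594, 45.873291015625), 4.693445205688477)
side ((463.6605224609375, 111.81819152832031), 24.41316032409668) ((463.60400390625, 111.56378936767578), (45.08487319946289, 46.423240661621094), 150.423095703125)
[0.0053, 0.0014, -0.5234, 0.3263, -0.14, -0.0249]
```

The cap is in the +y well at (0.4634, 0.1118). Both views agree, and its top at 0.092 m fits the tall bottle. I'll approach with the hand yawed -29° from the box y axis.

```bash
python3 -c "
from h import *
print(go([.4634,.1118,.2],-37.9))
"
```

```text
[0.0053, -0.0014, 0.5063, 0.3262, -0.1397, 0.0551]
```

Call:
play_rows:
  increments: "0 0 0.506 0.326 -0.14 0 0.75;0 0 0.506 0.326 -0.14 0 0.75;0 0 0.506 0.326 -0.14 0 0.75;0 0 0.506 0.326 -0.14 0 0.75;0 0 0.506 0.326 -0.14 0 0.75;0 0 0.506 0.326 -0.14 0 0.75;0 0 0.506 0.326 -0.14 0 0.75;0 0 0.506 0.326 -0.14 0 0.75"

```text
time: 17.45
ee_pos: [0.4599, 0.1149, 0.2517]
eef_rot: [0.898, 0.44, -0.0, -0.0]
ft_force: [1.0, -0.3, 0.3]
width: 0.0651
grip_force: 0.0
```

```bash
python3 -c "
from h import *
st();print(go([.4634,.1118,.12],-37.9))
"
```

```text
t 17.45 p [0.4599 0.1149 0.2517] yaz -37.78 tilt [-0.0009  0.0005] F [ 1.  -0.3  0.3] w 0.0651 gf 0.0 j [-1.1  -0.07  0.74  1.83  0.05  1.36 -1.03]
[-0.001, 0.0002, 0.0021, -0.0003, 0.0048, 0.1316]
```

Call:
play_rows:
  increments: "0 0 0 0 0.004 0.05 0.75;0 0 0 0 0.004 0.1 0.75;0 0 0 0 0.004 0.13 0.75;0 0 0 0 0.004 0.13 0.75;0 0 0 0 0.004 0.13 0.75;0 0 0 0 0.004 0.13 0.75"

```text
time: 18.05
ee_pos: [0.4657, 0.1104, 0.1241]
eef_rot: [0.898, 0.439, 0.001, -0.0]
ft_force: [0.3, -0.1, 1.0]
width: 0.0658
grip_force: 0.0
```

```bash
python3 -c "
from h import *
st();print(go([.4634,.1118,.070],-37.9))
"
```

```text
t 18.05 p [0.4657 0.1104 0.1241] yaz -37.88 tilt [0.002  0.0012] F [ 0.3 -0.1  1. ] w 0.0658 gf 0.0 j [-1.07  0.09  0.79  2.   -0.08  1.08 -0.91]
[0.0008, -0.0022, 0.0003, -0.0004, -0.0027, 0.0541]
```

Call:
play_rows:
  increments: "0 0 0 0 -0.0025 0.025 0.75;0 0 0 0 -0.0025 0.045 0.75;0 0 0 0 -0.0025 0.054 0.75;0 0 0 0 -0.0025 0.054 0.75"

```text
time: 18.45
ee_pos: [0.4628, 0.1116, 0.0687]
eef_rot: [0.898, 0.439, -0.0, -0.0]
ft_force: [0.2, 0.3, 0.5]
width: 0.0651
grip_force: 0.0
```

Call:
play_rows:
  increments: "0 0 0 0 0 0 0.4;0 0 0 0 0 0 0.4;0 0 0 0 0 0 0.4;0 0 0 0 0 0 0.4;0 0 0 0 0 0 0.4;0 0 0 0 0 0 0.4"
  grip_force: 50

```text
time: 19.05
ee_pos: [0.4633, 0.1117, 0.069]
eef_rot: [0.898, 0.439, 0.001, 0.0]
ft_force: [2.0, -0.7, 4.2]
width: 0.049
grip_force: 50.0
```

```bash
python3 -c "
from h import *
st()
"
```

```text
t 19.05 p [0.4633 0.1117 0.069 ] yaz -37.88 tilt [0.0012 0.0005] F [ 2.  -0.7  4.2] w 0.049 gf 50.0 j [-1.04  0.19  0.78  2.05 -0.16  0.96 -0.84]
```

Call:
play_rows:
  increments: "0 0 0 0 0 0.0015 0.4;0 0 0 0 0 0.003 0.4;0 0 0 0 0 0.0045 0.4;0 0 0 0 0 0.006 0.4;0 0 0 0 0 0.006 0.4;0 0 0 0 0 0.006 0.4"

```text
time: 19.65
ee_pos: [0.4638, 0.1117, 0.0632]
eef_rot: [0.898, 0.439, 0.001, 0.0]
ft_force: [2.2, -1.2, 10.2]
width: 0.0492
grip_force: 50.0
```

```bash
python3 -c "
from h import *
st()
"
```

```text
t 19.65 p [0.4638 0.1117 0.0632] yaz -37.89 tilt [0.0019 0.0006] F [ 2.2 -1.2 10.2] w 0.0492 gf 50.0 j [-1.04  0.2   0.77  2.06 -0.17  0.95 -0.83]
```

Call:
play_rows:
  increments: "0 0 0 0 0 0.0007 0.4;0 0 -0.1 0 0 0.0007 0.4;0 0 -0.2 0 0 0.0007 0.4;0 0 -0.3 0 0 0.0007 0.4;0 0 -0.4 0 0 0.0007 0.4;0 0 -0.5 0 0 0.0007 0.4;0 0 -0.5 0 0 0.0007 0.4"

```text
time: 20.35
ee_pos: [0.4641, 0.1126, 0.0631]
eef_rot: [0.76, 0.649, 0.002, 0.0]
ft_force: [0.6, 0.7, 16.7]
width: 0.049
grip_force: 50.0
```

```bash
python3 -c "
from h import *
s=st();print(s['torque'])
"
```

```text
t 20.35 p [0.4641 0.1126 0.0631] yaz -9.01 tilt [0.0025 0.0021] F [ 0.6  0.7 16.7] w 0.049 gf 50.0 j [-0.97  0.19  0.7   2.05 -0.15  0.94 -0.35]
[0.1443383  0.18268735 0.08374176]
```

Call:
play_rows:
  increments: "0 0 -0.1 0 0 0 0.4;0 0 -0.2 0 0 0 0.4;0 0 -0.3 0 0 0 0.4;0 0 -0.4 0 0 0 0.4;0 0 -0.5 0 0 0 0.4;0 0 -0.54 0 0 0 0.4;0 0 -0.54 0 0 0 0.4"

```text
time: 21.05
ee_pos: [0.464, 0.1127, 0.0631]
eef_rot: [0.56, 0.828, 0.002, 0.0]
ft_force: [-0.9, 1.3, 16.4]
width: 0.0496
grip_force: 50.0
```

```bash
python3 -c "
from h import *
s=st();print(s['torque'])
"
```

```text
t 21.05 p [0.464  0.1127 0.0631] yaz 21.82 tilt [0.0022 0.0022] F [-0.9  1.3 16.4] w 0.0496 gf 50.0 j [-0.91  0.18  0.63  2.05 -0.14  0.94  0.17]
[0.10234639 0.25665196 0.01866154]
```

Call:
play_rows:
  increments: "0 0 0 0 0 -0.003 0.4;0 0 0 0 0 -0.006 0.4;0 0 0 0 0 -0.009 0.4;0 0 0 0 0 -0.012 0.4;0 0 0 0 0 -0.016 0.4;0 0 0 0 0 -0.02 0.4;0 0 0 0 0 -0.02 0.4"

```text
time: 21.75
ee_pos: [0.4628, 0.1116, 0.0821]
eef_rot: [0.561, 0.828, 0.0, -0.0]
ft_force: [0.3, -0.5, -1.0]
width: 0.0495
grip_force: 50.0
```

```bash
python3 -c "
from h import *
s=st()
"
```

```text
t 21.75 p [0.4628 0.1116 0.0821] yaz 21.71 tilt [0.0001 0.0002] F [ 0.3 -0.5 -1. ] w 0.0495 gf 50.0 j [-0.92  0.15  0.63  2.04 -0.11  0.99  0.15]
```

Call:
play_rows:
  increments: "0 0 0 0 0 -0.01 0.4;0 0 0 0 0 -0.02 0.4;0 0 0 0 0 -0.03 0.4;0 0 0 0 0 -0.04 0.4;0 0 0 0 0 -0.045 0.4;0 0 0 0 0 -0.045 0.4;0 0 0 0 0 -0.045 0.4"

```text
time: 22.45
ee_pos: [0.4626, 0.1116, 0.1267]
eef_rot: [0.561, 0.828, 0.0, -0.0]
ft_force: [0.2, -0.3, -0.3]
width: 0.0493
grip_force: 50.0
```

```bash
python3 -c "
from h import *
F=[]
for i in range(8): s=camera('side'); F.append(read_state()['ft_force'][2])
print(np.mean(F)); st()
t=camera('top')
for n,c in (('side',s),('top',t)):
  V=cv2.cvtColor(c['color'],cv2.COLOR_RGB2HSV)
  for z in (.053,.061,.07,.083):
    p=proj(c,[[.4634,.1118,z]])[0];print(n,z,p.round(0),V[int(p[1]),int(p[0])])
c=s['color']
for r in range(196,224,2): print(r,c[r,274:304:3].tolist())
# knife
g=cv2.cvtColor(t['color'],cv2.COLOR_RGB2HSV)
m=(g[:,:,2]<60).astype(np.uint8); m[:190]=0;m[240:]=0;m[:,:365]=0;m[:,480:]=0
n,l,q,ce=cv2.connectedComponentsWithStats(m);print(q[1:][q[1:,4]>30])
"; python3 lid.py|tail -1
```

```text
-0.515549330310392
t 22.85 p [0.4627 0.1115 0.1266] yaz 21.71 tilt [-0.0002 -0.0002] F [ 1.1 -0.4 -1.5] w 0.0488 gf 50.0 j [-0.94  0.08  0.64  1.99 -0.05  1.09  0.1 ]
side 0.053 [288. 213.] [ 15 210  68]
side 0.061 [288. 211.] [ 13 174  69]
side 0.07 [288. 209.] [ 0  0 10]
side 0.083 [288. 205.] [42 71 18]
top 0.053 [302. 233.] [ 20  63 118]
top 0.061 [302. 233.] [ 20  63 118]
top 0.07 [302. 232.] [ 20  63 118]
top 0.083 [302. 232.] [ 19  64 119]
196 [[59, 58, 53], [12, 12, 10], [24, 30, 28], [78, 75, 67], [79, 77, 67], [83, 81, 70], [82, 79, 70], [79, 76, 65], [90, 90, 81], [89, 88, 79]]
198 [[94, 93, 83], [12, 10, 16], [16, 16, 14], [74, 72, 64], [82, 82, 70], [83, 81, 70], [84, 81, 73], [89, 89, 79], [88, 86, 77], [91, 91, 81]]
200 [[84, 84, 77], [48, 49, 45], [46, 46, 44], [80, 77, 69], [81, 80, 69], [86, 81, 72], [60, 59, 51], [50, 49, 46], [50, 50, 48], [47, 47, 45]]
202 [[75, 74, 71], [75, 76, 72], [50, 51, 49], [42, 42, 41], [58, 38, 17], [38, 29, 19], [70, 50, 33], [45, 44, 45], [49, 49, 47], [46, 50, 46]]
204 [[47, 48, 46], [47, 49, 46], [45, 45, 43], [70, 42, 18], [11, 17,
[... 779 characters left out ...]
6, 43], [77, 75, 73]]
216 [[43, 44, 41], [46, 46, 45], [52, 35, 21], [89, 51, 19], [91, 53, 16], [96, 57, 19], [93, 53, 15], [90, 51, 16], [47, 46, 43], [76, 77, 72]]
218 [[45, 47, 45], [45, 45, 42], [55, 36, 17], [96, 57, 23], [95, 54, 22], [96, 56, 25], [96, 56, 20], [95, 54, 14], [76, 75, 70], [78, 78, 74]]
220 [[44, 45, 43], [45, 46, 43], [39, 33, 24], [64, 39, 14], [60, 36, 11], [62, 38, 18], [62, 38, 18], [60, 37, 16], [76, 74, 70], [61, 61, 58]]
222 [[138, 138, 125], [120, 120, 106], [108, 107, 95], [104, 102, 91], [86, 86, 77], [90, 89, 78], [95, 95, 85], [93, 93, 83], [96, 96, 86], [90, 89, 80]]
[[398 208  26   9 115]]
[[230.0, 150.0], [349.0, 150.0], [349.0, 289.0], [230.0, 289.0]]
```

The open amber bottle stands in its well. The dark mouth shows at side rows 204–208, the cap is held above it, and the knife is on the counter. I'll do a last lid check and hand in.

```bash
python3 -c "
from h import *
im=camera('top')['color']
print(im[180,240:300:3].sum(1)//3, im[235,240:300:3].sum(1)//3)
st();print(close_job())
"
```

```text
[135 135 135 135 135 135 135 133 105  94  94  92  93  93  92  90 128 135
 127 141] [137 138 138 138 124  90  89  89  90  88  89  89  77  97  96  72 106 104
 103 101]
t 23.0 p [0.4627 0.1116 0.1268] yaz 21.71 tilt [-0.0001  0.    ] F [ 0.1  0.1 -0.7] w 0.0491 gf 50.0 j [-0.94  0.08  0.64  1.99 -0.05  1.09  0.1 ]
the job is handed in; nothing more can be done
None
```

I handed the job in after 23 s: the lid is swung back to about 1.9 rad, the knife is back on the counter, and the cap is held upright about 48 mm above the open bottle. The first lever attempt slipped off the lip, so I inserted the blade deeper and repeated it. No verdict came back.

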